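Sort left- and right-hand bag-frame brackets

ROBOT

A 6-joint arm with a two-finger parallel gripper is mounted at the origin on the work surface. World frame = base frame: x ahead of the robot, y to its left, z up, the work surface at z = 0. Lengths are in m, angles in rad, forces in N, time in s.
With the tool pointing down it reaches from about 0.225 to 0.875 m from the base axis. Payload 3.4 kg.
Tool frame: the origin (TCP) lies on the centre line of the jaws, within the pads' length; the fingertips stand 11 mm ahead of it and the grasp point (between the pads) lies 8 mm behind it; z points along the fingers, y is the line along which they close (so a half turn about z gives the same grasp; the last joint's range is limited). The gripper opens to 85 mm and grips with 20 to 120 N. Pads are 22 mm wide; open, the fingers measure 114 mm over their backs; the gripper's body (76 mm by 85 mm) begins 54 mm behind the grasp point. The pads swing forward as they close: fully open they stand 13 mm farther back than shut.
Start: joints at [-1.34, 0.276, 1.505, -0, 1.361, -0.121], TCP at [0.198, -0.54, 0.242] pointing down, gripper open.
Joint ranges: [-2.89, 2.89], [-0.75, 2.08], [0.22, 2.7], [-1.18, 4.32], [0.11, 2.71], [-2.7, 2.7]. Speed limits (rad/s): [2.57, 2.57, 3.14, 3.14, 3.14, 3.14].

INTERFACE

Orientations are given as [roll, pitch, yaw] about the fixed x, y, z axes, in that order (R = Rz(yaw) Ry(pitch) Rx(roll)).
In Python, from rig import * gives the robot as it stands. The module is installed in compiled form; this text tells all that it offers.
- The arm moves only by the tool move_arm, never from a script. Its argument "series" is text: rows parted by semicolons, each of 7 numbers parted by spaces: the shift along the tool's x, y, z scaled (see below), then the turn, a rotation vector about the tool's x, y, z scaled (see below), then the closure, from 0 (fully open) to 1 (shut). In form: dx dy dz rx ry rz jaw; .... A call has 1 to 8 rows; each row shifts and turns the commanded pose from where the row before left it, along the tool's axes as they then stand; what a row does not reach is not made up. The controller multiplies each number of a shift by 20 mm and each number of a turn by 0.08 rad. A row lasts 1/12 s, in which the tool goes at most 41.7 mm and 7.16 degrees, less where a joint would pass 70% of its speed; a pose out of reach is approached as far as the arm can. A call with a number of a shift or a turn outside -1 to 1 is refused whole. A call with a gripper value outside its range is refused whole. The fingers move at their own pace and stop on an object; "grip_force" is the grip in N (left out, the last holds). Time passes only in rows, so rows that do not move let the fingers close. It gives the time, the measured TCP pose, the force, the opening and the grip force at its end, in the units of the state.
- sense(): the state, without advancing time (a new reading comes with each control period).
- grab_frame(name): name is "scene" or "top"; returns a dict with "pixels" (384x512x3 uint8, blue, green, red), "vfov" (degrees; the focal length in pixels is half the picture's height over the tangent of half this angle, whatever the lens; pixels are square), "cx", "cy" (the principal point, pixels), "extrinsics" (4x4, takes a point from camera to world coordinates). Camera axes: x right, y down, z forward; pixel columns grow to the right and rows downward; lengths in m; the calibration is good to about 2 mm. A picture is of the moment at which its call begins. There is no depth.
- hand_in(): hands the job in; it is judged then, once.
The state is a dict: "time_s": time; "qpos": joint angles; "joint_velocities": joint speeds; "tau": joint torques, N m; "eef_pos": TCP position; "tcp_rot": TCP orientation; "ft_force": force on the tool from outside, world axes, zero at the start; "torque": the same for the moment, N m; "gripper_width": opening from 0.0 (shut) to 1.0 (fully open); "gripper_force": force on a finger pad.
Only numpy, scipy, OpenCV 4.12 (cv2) and the standard library are available. Lean on these libraries where they do the work, as an engineer would, in place of code of your own. Each camera call takes 0.05 s, during which the arm holds its last target. There are 200 camera calls.

TASK

Sort the two L-shaped brass corner brackets on the leatherworker's bench: put the left-hand one in the orange bin and the right-hand one in the blue bin, each lying flat on the bin's floor with its screw heads still facing up. A bracket is left-hand if, seen from above with its long leg pointing away from you, the short leg at the near end points left; the right-hand one is its mirror image.

Things in the scene. Friction and masses are not known exactly. Their poses are not given: they have to be found in the camera images.
- left_bracket_mid (a point): Point near the middle (half-way up) of the long leg of the loose left-hand brass L, about 200 g, 12 mm thick, legs 18 mm wide, 3 dark screw heads on top. x: along the long leg, -46 (corner) to +56 mm (free end); z: up, out of the screw-head face. Short leg: at x -46 to -28, out to y = +45 mm. Boss at x 46, 16 mm wide, 8 mm proud. Starts screw heads up, any yaw, on a 3 mm board.
- right_bracket_mid (a point): Point near the middle (half-way up) of the long leg of the loose right-hand brass L, about 200 g, 12 mm thick, legs 18 mm wide, 3 dark screw heads on top. x: along the long leg, -46 (corner) to +56 mm (free end); z: up, out of the screw-head face. Short leg: at x -46 to -28, out to y = -45 mm. Boss at x 46, 16 mm wide, 8 mm proud. Starts screw heads up, any yaw, on a 3 mm board.
- orange_bin: Fixed open orange plastic bin for left-hand brackets, standing on the table, 160 (x) x 130 (y) x 45 (z) mm outside, walls and floor 5 mm thick, so 150 x 120 mm inside. Origin: centre of its underside; the inner floor is 5 mm above it. It may stand on either side of the board.
- blue_bin: Fixed open blue plastic bin for right-hand brackets, standing on the table, 160 (x) x 130 (y) x 45 (z) mm outside, walls and floor 5 mm thick, so 150 x 120 mm inside. Origin: centre of its underside; the inner floor is 5 mm above it. It may stand on either side of the board.
There are look-alikes about, which are no part of the job. Leave any pink or white look-alike of the part that bears left_bracket_mid alone.

How it is judged:
By the outcome, as a careful person would: the job done as asked, in the order asked, and still so for the second after the job is handed in, with the robot touching nothing.
It also fails if it takes over 58 s, if anything falls off the work surface, if the arm or the gripper's body presses on something with over 40 N, if the wrist force passes 120 N, or if a joint passes its speed limit or range.

## Working session

There is one attempt and no reset: what is moved stays moved. The work goes in short steps, Python scripts to look and compute and a tool call to move; the robot and the scene stay as the last step left them, time stands still between calls to the robot, and variables do not carry over. Pictures are saved under pics/ and viewed, at most 10 in all, crops included, and the job is handed in when it is done.

Besides the shell and the picture viewer there is one more tool, called after ">>>" as name(argument=value, ...), one argument or row to a line, values as JSON. move_arm: Moves the arm, as the interface text tells. Shifts and turns lie within -1 to 1; 1 stands for 20 mm of shift or 0.08 rad of turn. Its arguments: {"type":"object","properties":{"series":{"type":"string"},"grip_force":{"type":"number"}},"required":["series"]}

```bash
mkdir -p pics; cat > h.py <<'E'
from rig import *
import numpy as np, cv2, math
from scipy.spatial.transform import Rotation as R
def ray(f,u,v,z):
    F=f["pixels"].shape[0]/2/math.tan(math.radians(f["vfov"])/2)
    d=np.array([(u-f["cx"])/F,(v-f["cy"])/F,1]); T=np.array(f["extrinsics"])
    d=T[:3,:3]@d; o=T[:3,3]; return o+d*(z-o[2])/d[2]
E
python3 - <<'E'
from h import *
for n in("scene","top"):
    f=grab_frame(n); cv2.imwrite(f"pics/{n}0.png",f["pixels"]); print(n,f["vfov"],f["cx"],f["cy"],np.round(f["extrinsics"],3).tolist())
print(sense())
E
```

```text
scene 46.00335706674597 256.7416373093743 184.69806293419288 [[-0.545, 0.501, -0.672, 1.365], [0.838, 0.326, -0.437, 0.529], [0.0, -0.802, -0.598, 0.805], [0.0, 0.0, 0.0, 1.0]]
top 53.17770031133685 256.1654336078929 192.68430813784295 [[-0.001, -0.997, 0.082, 0.425], [-1.0, -0.001, -0.025, -0.037], [0.025, -0.082, -0.996, 1.01], [0.0, 0.0, 0.0, 1.0]]
{'time_s': 0.1, 'qpos': array([-1.34001270e+00,  2.76508705e-01,  1.50598101e+00, -6.57901112e-06,
        1.36070931e+00, -1.21000759e-01]), 'joint_velocities': array([ 0.00064606, -0.00098314, -0.003677  , -0.00227681,  0.00058609,
       -0.00110264]), 'tau': array([ 1.90395542e-03, -4.17699480e+01, -2.46404386e+01, -3.33443370e-05,
        5.67815179e-03,  3.25633344e-06]), 'eef_pos': array([ 0.19801947, -0.53935253,  0.24154952]), 'tcp_rot': array([-3.13999725e+00, -1.87513415e-04,  3.51785617e-01]), 'ft_force': array([ 0.46776563,  0.11145371, -0.32046495]), 'torque': array([0.04612373, 0.02581525, 0.01579373]), 'gripper_force': 0.0, 'gripper_width': 1.002250913785078}
```

View pics/top0.png

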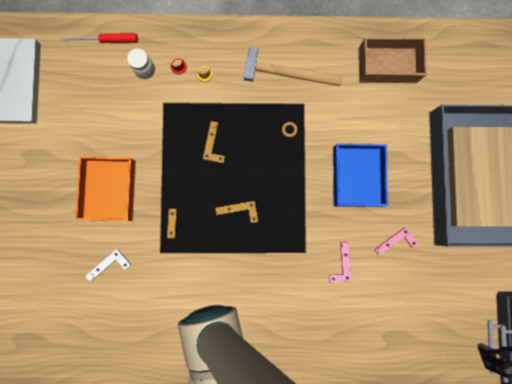

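View pics/scene0.png

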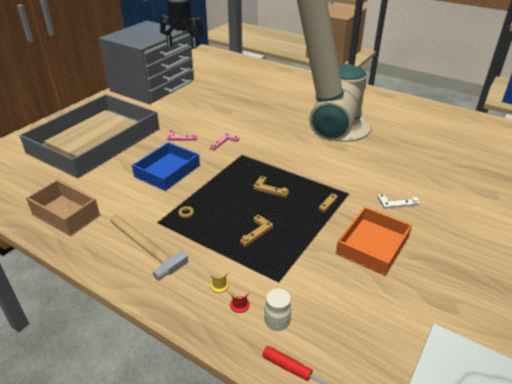

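Candidates for the brackets:
- The brass L at top (212,142) has its long leg up and its short leg to the right, so it is right-hand.
- The brass L at (237,208) has its long leg to the left and its short leg down, so it is left-hand.
- The look-alikes are the brass bar (171,223), the pink Ls at (342,262) and (397,240), and the white L at (108,264). None of these are to be touched.

The orange bin is at (105,188) and the blue bin at (360,175). Next I'll check a close crop and measure.

```bash
cat > m.py <<'E'
from h import *
def look(tag=None):
    f=grab_frame("top"); im=f["pixels"]; hsv=cv2.cvtColor(im,cv2.COLOR_BGR2HSV)
    out={}
    def blobs(lo,hi,box,amin):
        m=cv2.inRange(hsv,lo,hi); k=np.zeros_like(m); x0,y0,x1,y1=box; k[y0:y1,x0:x1]=m[y0:y1,x0:x1]
        k=cv2.morphologyEx(k,cv2.MORPH_CLOSE,np.ones((3,3),np.uint8))
        c,_=cv2.findContours(k,cv2.RETR_EXTERNAL,cv2.CHAIN_APPROX_NONE)
        return [a for a in c if cv2.contourArea(a)>amin]
    return f,im,blobs
E
python3 - <<'E'
from m import *
f,im,blobs=look()
for n,b in (("L",blobs((12,90,90),(32,255,255),(205,190,275,230),60)),("R",blobs((12,90,90),(32,255,255),(195,115,240,172),60))):
    for c in b:
        P=np.array([ray(f,u,v,0.015)[:2] for u,v in c[:,0]],np.float32)
        r=cv2.minAreaRect(P*1000); print(n,cv2.contourArea(c),r,np.round(cv2.boxPoints(r)).tolist())
for n,b in (("O",blobs((3,120,60),(15,255,255),(70,145,140,230),500)),("B",blobs((105,120,50),(130,255,255),(325,135,395,215),500))):
    for c in b:
        P=np.array([ray(f,u,v,0.045)[:2] for u,v in c[:,0]],np.float32)
        r=cv2.minAreaRect(P*1000); print(n,r)
a=cv2.resize(im[110:235,160:280],None,fx=5,fy=5,interpolation=cv2.INTER_CUBIC)[:600]
g=grab_frame("scene")["pixels"]
cv2.imwrite("pics/c1.png",a)
cv2.imwrite("pics/c2.png",cv2.resize(g[165:255,230:350],None,fx=6,fy=6,interpolation=cv2.INTER_CUBIC))
E
```

```text
L 372.5 ((449.98663330078125, -9.739768981933594), (56.277652740478516, 104.27942657470703), 10.072247505187988) [[413.0, 37.0], [431.0, -66.0], [487.0, -56.0], [469.0, 47.0]]
R 365.0 ((640.6856079101562, 42.698020935058594), (56.41922378540039, 104.79344177246094), 78.50379943847656) [[584.0, 25.0], [686.0, 5.0], [698.0, 60.0], [595.0, 81.0]]
O ((514.3828735351562, 318.115234375), (145.70521545410156, 163.2744140625), 88.67503356933594)
B ((551.0772094726562, -326.03363037109375), (135.60304260253906, 157.34579467773438), 89.76079559326172)
```

View pics/c1.png

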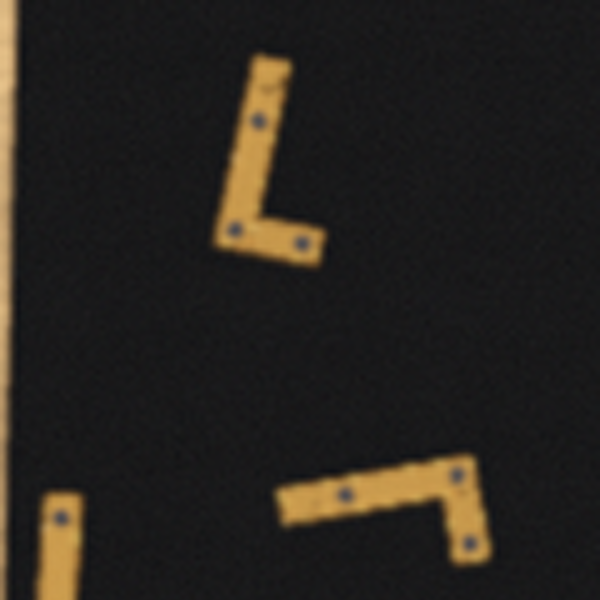

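View pics/c2.png

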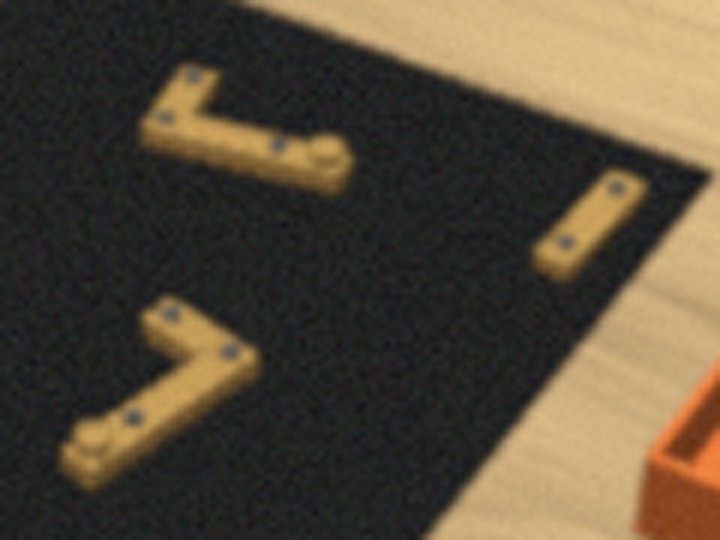

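The crops confirm it. Upper L (crop 215-320, 60-265) has its short leg to the right of the long one, so it's right-hand. Lower L (crop 280-490, 455-560) is left-hand. Both have screws up and bosses on top at the free end. I'll take the left one first.

>>> move_arm(
  series="0.9 -0.82 0 0 0 0 0.2;0.9 -0.82 0 0 0 0 0.2;0.9 -0.82 0 0 0 0 0.2;0.9 -0.82 0 0 0 0 0.2;0.9 -0.82 0 0 0 0 0.2;0.9 -0.82 0 0 0 0 0.2;0.9 -0.82 0 0 0 0 0.2;0.9 -0.82 0 0 0 0 0.2",
  grip_force=50,
)

```text
time_s: 0.87
eef_pos: [0.2884, -0.3658, 0.2422]
tcp_rot: [-3.141, -0.0, 0.352]
ft_force: [1.0, -0.2, 1.0]
gripper_width: 0.8
gripper_force: 0.0
```

>>> move_arm(
  series="0.9 -0.82 0 0 0 0 0.2;0.9 -0.82 0 0 0 0 0.2;0.9 -0.82 0 0 0 0 0.2;0.9 -0.82 0 0 0 0 0.2;0.9 -0.82 0 0 0 0 0.2;0.9 -0.82 0 0 0 0 0.2;0.9 -0.82 0 0 0 0 0.2;0.9 -0.82 0 0 0 0 0.2",
)

```text
time_s: 1.53
eef_pos: [0.3783, -0.193, 0.2423]
tcp_rot: [3.142, 0.0, 0.352]
ft_force: [0.4, -0.7, 0.3]
gripper_width: 0.8
gripper_force: 0.0
```

>>> move_arm(
  series="0.9 -0.82 0 0 0 0 0.2;0.9 -0.82 0 0 0 0 0.2;0.9 -0.82 0 0 0 0 0.2;0.9 -0.82 0 0 0 0 0.2;0.9 -0.82 0 0 0 0 0.2;0.9 -0.82 0 0 0 0 0.2;0.9 -0.82 0 0 0 0 0.2;0.9 -0.82 0 0 0 0 0.2",
)

```text
time_s: 2.2
eef_pos: [0.4683, -0.0202, 0.2422]
tcp_rot: [3.141, 0.0, 0.352]
ft_force: [-0.2, -0.2, -0.4]
gripper_width: 0.796
gripper_force: 0.0
```

>>> move_arm(
  series="0 0 0 0 0 -1 0.3;0 0 0 0 0 -1 0.3;0 0 0 0 0 -1 0.3;0 0 0 0 0 -1 0.3;0 0 0 0 0 -1 0.3;0 0 0 0 0 -1 0.3;0 0 0 0 0 -1 0.3;0 0 0 0 0 -1 0.3",
)

```text
time_s: 2.87
eef_pos: [0.4679, -0.0214, 0.2421]
tcp_rot: [-3.141, 0.0, 0.996]
ft_force: [0.3, -0.4, -0.0]
gripper_width: 0.702
gripper_force: 0.0
```

>>> move_arm(
  series="0 0 0.6 0 0 -1 0.3;0 0 0.6 0 0 -1 0.3;0 0 0.6 0 0 -1 0.3;0 0 0.6 0 0 -1 0.3;0 0 0.6 0 0 -1 0.3;0 0 0.6 0 0 -1 0.3;0 0 0.6 0 0 -1 0.3;0 0 0.6 0 0 -1 0.3",
)

```text
time_s: 3.53
eef_pos: [0.4679, -0.0215, 0.1457]
tcp_rot: [-3.141, 0.0, 1.636]
ft_force: [-0.2, -0.4, -0.2]
gripper_width: 0.706
gripper_force: 0.0
```

>>> move_arm(
  series="0.1 0.14 0.95 0 0 -0.67 0.3;0 0 0.95 0 0 -0.67 0.3;0 0 0.95 0 0 0 0.3;0 0 0.95 0 0 0 0.3;0 0 0.95 0 0 0 0.3;0 0 0.95 0 0 0 0.3;0 0 0.5 0 0 0 0.3;0 0 0.28 0 0 0 0.3",
)

```text
time_s: 4.2
eef_pos: [0.4697, -0.0191, 0.0152]
tcp_rot: [-3.139, -0.001, 1.739]
ft_force: [0.1, -0.5, -0.5]
gripper_width: 0.7
gripper_force: 0.0
```

>>> move_arm(
  series="0 0 0 0 0 0 0.3;0 0 0 0 0 0 1;0 0 0 0 0 0 1;0 0 0 0 0 0 1;0 0 0 0 0 0 1;0 0 0 0 0 0 1;0 0 0 0 0 0 1;0 0 0 0 0 0 1",
)

```text
time_s: 4.87
eef_pos: [0.4714, -0.0195, 0.0177]
tcp_rot: [3.14, 0.001, 1.739]
ft_force: [-0.4, -0.6, 6.3]
gripper_width: 0.186
gripper_force: 50.6
```

>>> move_arm(
  series="0 0 -0.3 0 0 0 1;0 0 -0.6 0 0 0 1;0 0 -1 0 0 0 1;0 0 -1 0 0 0 1;0 0 -1 0 0 0 1;0 0 -1 0 0 0 1;0 0 -0.5 0 0 0 1;0 0 0 0 0 0 1",
)

```text
time_s: 5.53
eef_pos: [0.4723, -0.0196, 0.1273]
tcp_rot: [3.136, 0.002, 1.739]
ft_force: [0.4, 0.0, -1.1]
gripper_width: 0.192
gripper_force: 49.8
```

```bash
python3 - <<'E'
from h import *
g=grab_frame("scene")["pixels"]
cv2.imwrite("pics/lift1.png",g)
E
```

```text
(no output)
```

View pics/lift1.png

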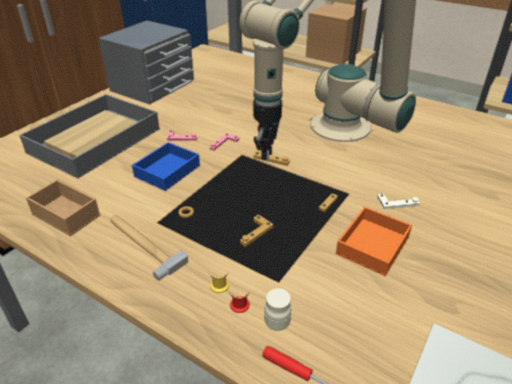

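The left bracket hangs level in the jaws (272,158). Next I'll carry it to the orange bin and turn it.

>>> move_arm(
  series="0.95 0.32 0 0 0 0 1;0.95 0.32 0 0 0 0 1;0.95 0.32 0 0 0 0 1;0.95 0.32 0 0 0 0 1;0.95 0.32 0 0 0 0 1;0.95 0.32 0 0 0 0 1;0.95 0.32 0 0 0 0 1;0.95 0.32 0 0 0 0 1",
)

```text
time_s: 6.25
eef_pos: [0.4947, 0.1399, 0.1232]
tcp_rot: [-3.139, 0.0, 1.739]
ft_force: [0.2, -0.5, -1.0]
gripper_width: 0.193
gripper_force: 49.8
```

>>> move_arm(
  series="0.95 0.32 0 0 0 0 1;0.95 0.32 0 0 0 0 1;0.95 0.32 0 0 0 0 1;0.95 0.32 0 0 0 0 1;0.95 0.32 0 0 0 0 1;0.95 0.32 0 0 0 0 1;0.95 0.32 0 0 0 0 1;0.95 0.32 0 0 0 0 1",
)

```text
time_s: 6.92
eef_pos: [0.5198, 0.2981, 0.1228]
tcp_rot: [-3.138, 0.001, 1.739]
ft_force: [0.4, -0.6, -1.8]
gripper_width: 0.191
gripper_force: 49.8
```

>>> move_arm(
  series="0.95 0.32 0 0 0 0 1;0.95 0.32 0 0 0 0 1;0 0 0 0 0 -1 1;0 0 0 0 0 -1 1;0 0 0 0 0 -1 1;0 0 0 0 0 -1 1;0 0 0 0 0 -1 1;0 0 0 0 0 -1 1",
)

```text
time_s: 7.58
eef_pos: [0.526, 0.3367, 0.1227]
tcp_rot: [-3.138, -0.001, 2.223]
ft_force: [0.4, -0.5, -1.7]
gripper_width: 0.193
gripper_force: 49.7
```

>>> move_arm(
  series="0 0 0 0 0 -1 1;0 0 0 0 0 -1 1;0 0 0 0 0 -1 1;0 0 0 0 0 -1 1;0 0 0 0 0 -1 1;0 0 0 0 0 -1 1;0 0 0 0 0 -1 1;0 0 0 0 0 -1 1",
)

```text
time_s: 8.25
eef_pos: [0.526, 0.3366, 0.1227]
tcp_rot: [-3.139, -0.003, 2.863]
ft_force: [0.4, -0.6, -1.4]
gripper_width: 0.191
gripper_force: 49.7
```

>>> move_arm(
  series="0 0 0 0 0 -1 1;0 0 0 0 0 -1 1;0 0 0 0 0 -1 1;0 0 0 0 0 -0.5 1;0 0 0 0 0 0 1;0 0 0 0 0 0 1",
)

```text
time_s: 8.75
eef_pos: [0.5263, 0.3368, 0.1232]
tcp_rot: [-3.14, -0.002, 3.138]
ft_force: [-0.2, 0.4, -1.2]
gripper_width: 0.188
gripper_force: 49.8
```

```bash
python3 - <<'E'
from h import *
a=grab_frame("scene")["pixels"][130:290,290:450]; b=grab_frame("top")["pixels"][120:280,50:210]
cv2.imwrite("pics/ob.png",cv2.resize(np.hstack([a,b]),None,fx=2.5,fy=2.5))
E
```

```text
(no output)
```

View pics/ob.png

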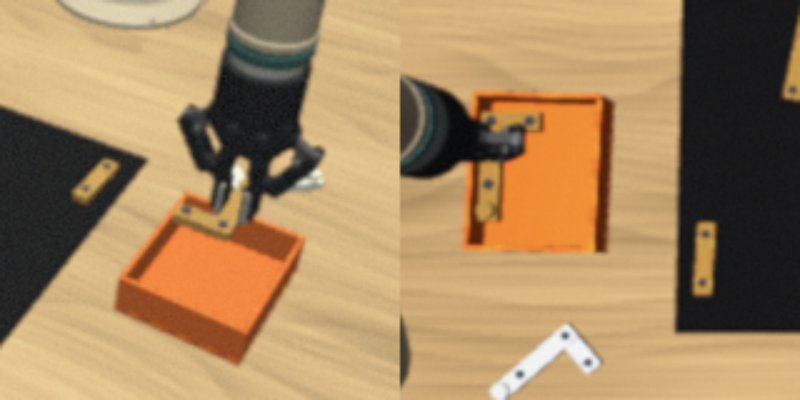

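>>> move_arm(
  series="0 0 0.8 0 0 0 1;0 0 0.9 0 0 0 1;0 0 0.9 0 0 0 1;0 0 0.9 0 0 0 1;0 0 0.8 0 0 0 1;0 0 0.5 0 0 0 1;0 0 0.25 0 0 0 1;0 0 0 0 0 0 1",
)

```text
time_s: 9.52
eef_pos: [0.5264, 0.3368, 0.0225]
tcp_rot: [-3.14, -0.002, 3.139]
ft_force: [0.9, -0.1, -1.7]
gripper_width: 0.193
gripper_force: 49.7
```

>>> move_arm(
  series="0 0 0 0 0 0 0.7;0 0 0 0 0 0 0.6;0 0 0 0 0 0 0.55;0 0 0 0 0 0 0.55;0 0 -0.4 0 0 0 0.55;0 0 -0.8 0 0 0 0.55;0 0 -1 0 0 0 0.55;0 0 -1 0 0 0 0.55",
)

```text
time_s: 10.18
eef_pos: [0.5269, 0.3371, 0.089]
tcp_rot: [-3.141, -0.0, 3.139]
ft_force: [-0.6, -0.3, -0.5]
gripper_width: 0.451
gripper_force: 0.0
```

>>> move_arm(
  series="0 0 -1 0 0 0 0.3;0 0 -1 0 0 0 0.3;0 0 -1 0 0 0 0.3;0 0 -0.5 0 0 0 0.3",
)

```text
time_s: 10.52
eef_pos: [0.5283, 0.3378, 0.1615]
tcp_rot: [3.139, 0.005, 3.139]
ft_force: [0.1, 0.9, -0.2]
gripper_width: 0.698
gripper_force: 0.0
```

>>> move_arm(
  series="-0.32 -0.86 0 0 0 0 0.3;-0.32 -0.86 0 0 0 0 0.3;-0.32 -0.86 0 0 0 0 0.3;-0.32 -0.86 0 0 0 0 0.3;-0.32 -0.86 0 0 0 0 0.3;-0.32 -0.86 0 0 0 0 0.3;-0.32 -0.86 0 0 0 0 0.3;-0.32 -0.86 0 0 0 0 0.3",
)

```text
time_s: 11.18
eef_pos: [0.5779, 0.1985, 0.1578]
tcp_rot: [-3.141, -0.0, 3.139]
ft_force: [1.0, 0.5, -0.5]
gripper_width: 0.699
gripper_force: 0.0
```

>>> move_arm(
  series="-0.32 -0.86 0 0 0 0 0.3;-0.32 -0.86 0 0 0 0 0.3;-0.32 -0.86 0 0 0 0 0.3;-0.32 -0.86 0 0 0 0 0.3;-0.32 -0.86 0 0 0 0 0.3;-0.32 -0.86 0 0 0 0 0.3;-0.32 -0.86 0 0 0 0 0.3;-0.32 -0.86 0 0 0 0 0.3",
)

```text
time_s: 11.85
eef_pos: [0.6287, 0.0608, 0.1578]
tcp_rot: [-3.141, -0.0, 3.139]
ft_force: [0.7, 0.8, -0.0]
gripper_width: 0.698
gripper_force: 0.0
```

>>> move_arm(
  series="0 0 0.5 0 0 0.8 0.3;0 0 0.5 0 0 0.9 0.3;0 0 0.5 0 0 0.8 0.3;0 0 0 0 0 0 0.3",
)

```text
time_s: 12.18
eef_pos: [0.6272, 0.0614, 0.1258]
tcp_rot: [-3.141, -0.004, 2.938]
ft_force: [-0.9, 0.3, -0.0]
gripper_width: 0.703
gripper_force: 0.0
```

```bash
python3 - <<'E'
from m import *
f=grab_frame("top")["pixels"][140:235,60:155]; g=grab_frame("scene")["pixels"][185:280,325:420]
cv2.imwrite("pics/o2.png",cv2.resize(np.hstack([f,g]),None,fx=4,fy=4))
E
```

```text
(no output)
```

View pics/o2.png

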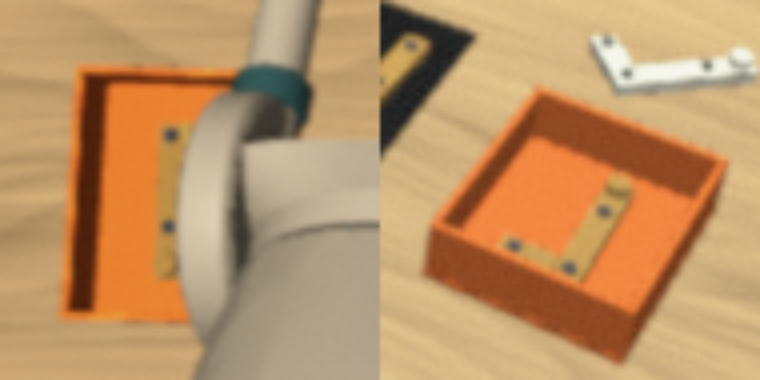

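The left bracket lies flat with screws up in the orange bin (crop 510-620, 185-265). Now for the right one.

>>> move_arm(
  series="-0.22 0.15 0.9 0 0 0 0.3;0 0 0.95 0 0 0 0.3;0 0 0.95 0 0 0 0.3;0 0 0.95 0 0 0 0.3;0 0 0.9 0 0 0 0.3;0 0 0.5 0 0 0 0.3;0 0 0.35 0 0 0 0.3;0 0 0 0 0 0 0.3",
)

```text
time_s: 12.95
eef_pos: [0.6332, 0.0638, 0.0169]
tcp_rot: [-3.141, -0.002, 2.94]
ft_force: [-0.7, -0.4, 0.1]
gripper_width: 0.7
gripper_force: 0.0
```

>>> move_arm(
  series="0 0 0 0 0 0 1;0 0 0 0 0 0 1;0 0 0 0 0 0 1;0 0 0 0 0 0 1;0 0 0 0 0 0 1;0 0 0 0 0 0 1;0 0 0 0 0 0 1",
)

```text
time_s: 13.53
eef_pos: [0.6345, 0.0637, 0.0191]
tcp_rot: [3.141, 0.002, 2.939]
ft_force: [-0.8, 0.4, 6.7]
gripper_width: 0.191
gripper_force: 50.6
```

>>> move_arm(
  series="0 0 -0.3 0 0 0 1;0 0 -0.6 0 0 0 1;0 0 -1 0 0 0 1;0 0 -1 0 0 0 1;0 0 -1 0 0 0 1;0 0 -1 0 0 0 1;0 0 -0.5 0 0 0 1;0 0 0 0 0 0 1",
)

```text
time_s: 14.2
eef_pos: [0.6353, 0.0638, 0.1288]
tcp_rot: [3.141, 0.006, 2.939]
ft_force: [0.5, 0.0, -1.1]
gripper_width: 0.191
gripper_force: 49.7
```

>>> move_arm(
  series="0.04 -0.9 0 0 0 0 1;0.04 -0.9 0 0 0 0 1;0.04 -0.9 0 0 0 0 1;0.04 -0.9 0 0 0 0 1;0.04 -0.9 0 0 0 0 1;0.04 -0.9 0 0 0 0 1;0.04 -0.9 0 0 0 0 1;0.04 -0.9 0 0 0 0 1",
)

```text
time_s: 14.87
eef_pos: [0.5971, -0.0766, 0.1242]
tcp_rot: [3.142, -0.003, 2.939]
ft_force: [0.5, 0.4, -2.0]
gripper_width: 0.184
gripper_force: 49.7
```

>>> move_arm(
  series="0.04 -0.9 0 0 0 0 1;0.04 -0.9 0 0 0 0 1;0.04 -0.9 0 0 0 0 1;0.04 -0.9 0 0 0 0 1;0.04 -0.9 0 0 0 0 1;0.04 -0.9 0 0 0 0 1;0.04 -0.9 0 0 0 0 1;0.04 -0.9 0 0 0 0 1",
)

```text
time_s: 15.53
eef_pos: [0.5619, -0.2161, 0.1242]
tcp_rot: [3.141, -0.003, 2.939]
ft_force: [0.1, 0.4, -3.0]
gripper_width: 0.187
gripper_force: 49.7
```

>>> move_arm(
  series="0.04 -0.9 0 0 0 0 1;0.04 -0.9 0 0 0 0 1;0.04 -0.9 0 0 0 0 1;0.04 -0.9 0 0 0 0 1;0.04 -0.9 0 0 0 0 1;0.04 -0.7 0 0 0 0 1;0 0 0 0 0 -0.8 1;0 0 0 0 0 -0.9 1",
)

```text
time_s: 16.2
eef_pos: [0.5366, -0.3174, 0.1245]
tcp_rot: [3.14, -0.002, 3.076]
ft_force: [-0.1, 0.5, -2.4]
gripper_width: 0.19
gripper_force: 49.7
```

>>> move_arm(
  series="0 0 0 0 0 -0.8 1;0 0 0 0 0 0 1;0 0 0 0 0 0 1",
)

```text
time_s: 16.45
eef_pos: [0.5371, -0.3164, 0.1249]
tcp_rot: [3.141, -0.001, 3.137]
ft_force: [0.3, 0.4, -2.3]
gripper_width: 0.19
gripper_force: 49.7
```

```bash
python3 - <<'E'
from m import *
f=grab_frame("top")["pixels"][120:220,310:410]; g=grab_frame("scene")["pixels"][100:200,110:210]
cv2.imwrite("pics/b1.png",cv2.resize(np.hstack([f,g]),None,fx=4,fy=4))
E
```

```text
(no output)
```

View pics/b1.png

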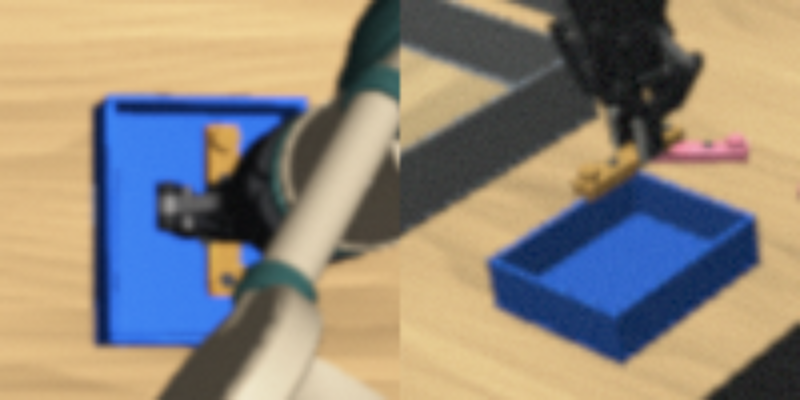

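Bracket is level and over the blue bin (crop 222,210; bin 100-310), with parallax explaining the outward offset. Next step is to lower it.

>>> move_arm(
  series="0 0 0.8 0 0 0 1;0 0 0.9 0 0 0 1;0 0 0.9 0 0 0 1;0 0 0.9 0 0 0 1;0 0 0.8 0 0 0 1;0 0 0.5 0 0 0 1;0 0 0.3 0 0 0 1;0 0 0 0 0 0 1",
)

```text
time_s: 17.22
eef_pos: [0.5369, -0.3162, 0.0224]
tcp_rot: [3.14, -0.002, 3.139]
ft_force: [-0.9, 0.1, -2.6]
gripper_width: 0.19
gripper_force: 49.7
```

>>> move_arm(
  series="0 0 0 0 0 0 0.7;0 0 0 0 0 0 0.6;0 0 0 0 0 0 0.55;0 0 0 0 0 0 0.55;0 0 -0.4 0 0 0 0.55;0 0 -0.8 0 0 0 0.55;0 0 -1 0 0 0 0.55;0 0 -1 0 0 0 0.55",
)

```text
time_s: 17.88
eef_pos: [0.5374, -0.3166, 0.089]
tcp_rot: [-3.142, -0.0, 3.139]
ft_force: [1.0, -0.0, -0.2]
gripper_width: 0.451
gripper_force: 0.0
```

>>> move_arm(
  series="0 0 -1 0 0 0 0.3;0 0 -1 0 0 0 0.3;0 0 -1 0 0 0 0.3;0 0 -1 0 0 0 0.3;1 0 -1 0 0 0 0.3;1 0 -1 0 0 0 0.3;1 0 0 0 0 0 0.3;1 0 0 0 0 0 0.3",
)

```text
time_s: 18.55
eef_pos: [0.4575, -0.317, 0.2105]
tcp_rot: [-3.138, 0.004, 3.139]
ft_force: [-0.5, -0.3, -0.5]
gripper_width: 0.7
gripper_force: 0.0
```

```bash
python3 - <<'E'
from m import *
f=grab_frame("top")["pixels"]; g=grab_frame("scene")["pixels"]
cv2.imwrite("pics/fin.png",np.vstack([cv2.resize(f[100:300,50:450],(800,400),interpolation=cv2.INTER_CUBIC),np.hstack([cv2.resize(g[135:195,120:240],(400,200)),cv2.resize(g[200:280,320:480],(400,200))])]))
E
```

```text
(no output)
```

View pics/fin.png

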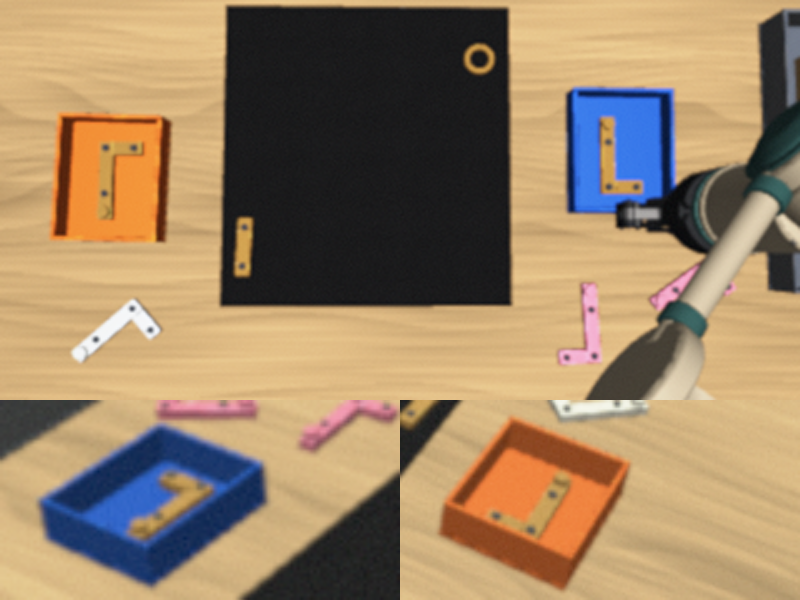

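Both brackets lie flat with screws up: the left-hand one in the orange bin (105,180) and the right-hand one in the blue bin (615,160). Nothing else has moved, so I'm handing in.

```bash
python3 -c "
from rig import *
print(hand_in())"
```

```text
the job is handed in; nothing more can be done
None
```

Job handed in at about 19 s: the left-hand bracket is in the orange bin and the right-hand one in the blue bin, both flat with screw heads up in the last picture.

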